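# Blow off the deli cups, cleanest colony first

### The arm

A 6-joint arm with a two-finger parallel gripper is mounted at the origin on the work surface. World frame = base frame: x ahead of the robot, y to its left, z up, the work surface at z = 0. Lengths are in m, angles in rad, forces in N, time in s.
With the tool pointing down it reaches from about 0.25 to 0.725 m from the base axis. Payload 4 kg.
Tool frame: the origin (TCP) lies midway between the tips of the shut fingers; the grasp point (between the pads) lies 19 mm behind it; z points along the fingers, y is the line along which they close (so a half turn about z gives the same grasp; the last joint's range is limited). The gripper opens to 85 mm and grips with 20 to 120 N. Pads are 22 mm wide; open, the fingers measure 114 mm over their backs; the gripper's body (76 mm by 85 mm) begins 54 mm behind the grasp point. The pads swing forward as they close: fully open they stand 13 mm farther back than shut.
Start: joints at [1.188, 0.241, 0.005, 1.335, 0, 1.571], TCP at [0.187, 0.464, 0.231] pointing down, gripper open.
Joint ranges: [-2.72, 2.72], [-1.05, 1.87], [-1.09, 1.28], [-1.99, 2.15], [-1.42, 1.44], [-3.14, 3.14]. Speed limits (rad/s): [2.79, 2.79, 3.14, 3.14, 3.14, 3.14].

### API

Orientations are given as a unit quaternion [x, y, z, w].
In Python, from workcell import bot gives the robot as it stands. The module is installed in compiled form; this text tells all that it offers.
- The arm moves only by the tool jog_arm, never from a script. Its argument "deltas" is a list of rows, each an object with "fingers": the opening, from 0 (shut) to 1 (fully open); "delta_pos": the shift along the tool's x, y, z normalised to -1 to 1, where 1 is 300 mm, a list of three; "yaw": the turn about the tool's z normalised to -1 to 1, where 1 is pi/4 rad. A call has 1 to 12 rows; each row is the pose to reach, as a shift and turn from the pose commanded when the call began, along the tool's axes at that moment; what a row does not reach only later rows make up. A row lasts 1/10 s, in which the tool goes at most 50 mm and 8.59 degrees, less where a joint would pass 70% of its speed; a pose out of reach is approached as far as the arm can. A call with a number of a shift or a turn outside -1 to 1 is refused whole. A call with a gripper value outside its range is refused whole. The fingers move at their own pace and stop on an object; the grip force is fixed at half the most. Time passes only in rows, so rows that repeat a pose let the fingers close. It gives the time, the measured TCP pose, the force, the opening and the grip force at its end, in the units of the state.
- bot.get_obs(): the state, without advancing time (a new reading comes with each control period).
- bot.camera(name): name is "scene" or "top" or "wrist"; returns a dict with "image" (400x640x3 uint8, red, green, blue), "range_z" (400x640 float32, m along the optical axis (not along the pixel's ray), 0 where there is no reading), "fx", "fy", "cx", "cy" (pixels), "rvec" (rotation vector, rad) and "tvec" (3), from world to camera coordinates, as OpenCV has them. Camera axes: x right, y down, z forward; pixel columns grow to the right and rows downward; lengths in m; the calibration is good to about 2 mm. A picture is of the moment at which its call begins.
- bot.job_done(): hands the job in; it is judged then, once.
The state is a dict: "clock": time; "joint_pos": joint angles; "joint_vel": joint speeds; "tau": joint torques, N m; "eef_pos": TCP position; "tool_rot": TCP orientation; "ft_force": force on the tool from outside, world axes, zero at the start; "ft_torque": the same for the moment, N m; "grip_width": finger opening in m; "grasp_force": force on a finger pad.
Only numpy, scipy, OpenCV 4.12 (cv2) and the standard library are available. Lean on these libraries where they do the work, as an engineer would, in place of code of your own. Each camera call takes 0.05 s, during which the arm holds its last target. There are 200 camera calls.

### The job

Tighten the hold-down clamp of the cup blow-off station first: turn its knob clockwise until the foot just touches the flange, then a quarter turn more. Then take the deli cups that are there one at a time, green (healthy colony) first, then yellow (new arrivals), red (quarantine) last: hold each one mouth down, press it on the blue sprung plate until the plate is fully down and keep it there for three seconds, then stand it mouth down in a free pocket of the white rack. Leave everything else on the ledge where it is.

Things in the scene. Friction and masses are not known exactly. Their poses are not given: they have to be found in the camera images.
- station: grey cup blow-off station fixed to the ledge, body 150 x 150 x 36 tall. Origin: on the ledge surface under the axis of the blue plate. Its +x side carries an 8 mm thick aluminium flange and a blue hold-down clamp: a post 64 tall centred at x = 190 mm with an arm (top 71 above the ledge) that reaches back over the flange to x = 115 mm and carries the knob at x = 135 mm. The rest of the clamp is lower than the knob
- plate (a joint): how far the sprung blue plate is pressed down, m: 0 = up, 0.012 = fully down on its stop. It slides vertically; the spring takes about 4 N to start and 10 N fully down
- plate_top (a point): centre of the flat top of the blue round plate (92 across), 62 above the ledge when up, 50 when fully down; it moves with the plate. A small steel nozzle in the middle stands up inside the cup and is no obstacle to it
- clamp (a joint): angle of the clamp knob, rad, grows as it is turned clockwise seen from above (tightening). A start lies between 0.1 and 0.9; the foot meets the flange at 1.57 (from there turning is springier); it can be turned on to 4.5 and also back, and stays where it is left
- clamp_grip (a point): on the upright axis of the clamp knob, at the height to grip, 109 above the ledge; does not move as the knob turns in place. The knob is a black bar 64 long, 14 wide, 28 tall (94 to 122 above the ledge), with a red mark on top of one end. At joint 0 the red end points along the station's -x; when the foot touches, a quarter turn on, it points along the station's +y; after a further quarter turn along its +x. Turning takes about 0.1 N m
- clamp_foot_under (a point): underside of the round rubber clamp foot; the screw lowers it 16 mm a turn, and it touches the flange 8 above the ledge
- rack: white slotted plastic rack, fixed, 284 x 98 x 22 tall, three square pockets in a row along its x axis, each 88 x 88 or so inside, floor 5 above the ledge; origin at the centre of its underside
- slot0 (a point): centre of the floor of the first (at the rack's -x end; 93 from the middle one) pocket of the rack
- slot1 (a point): centre of the floor of the middle pocket of the rack
- slot2 (a point): centre of the floor of the third (at the rack's +x end) pocket of the rack
- cup_green: clear plastic deli cup with a green band round it and a green disc on its closed end, standing mouth down (a start may lack it; two or three cups are there). 85 tall; wall 62 across (vertical, from 10 to 85 up), with a 72 wide, 10 tall lip round the mouth at the bottom; about 35 to 65 g. Origin: centre of the mouth, at the underside; z points up out of the closed end. The cup is round, so its yaw is of no matter
- cup_yellow: clear plastic deli cup with a yellow band round it and a yellow disc on its closed end, standing mouth down (a start may lack it; two or three cups are there). 85 tall; wall 62 across (vertical, from 10 to 85 up), with a 72 wide, 10 tall lip round the mouth at the bottom; about 35 to 65 g. Origin: centre of the mouth, at the underside; z points up out of the closed end. The cup is round, so its yaw is of no matter
- cup_red: clear plastic deli cup with a red band round it and a red disc on its closed end, standing mouth down (a start may lack it; two or three cups are there). 85 tall; wall 62 across (vertical, from 10 to 85 up), with a 72 wide, 10 tall lip round the mouth at the bottom; about 35 to 65 g. Origin: centre of the mouth, at the underside; z points up out of the closed end. The cup is round, so its yaw is of no matter
- dish: green dish 100 across, a bystander
- hemostat: stainless hemostat clamp 160 long lying flat, a bystander
- cork_hide: cork tube hide 150 long, 86 across, a bystander
- jar: white jar 90 tall with black cap, a bystander
- hygrometer: black hygrometer 75 wide, 55 tall, a bystander
- water_bowl: terracotta bowl 110 across, a bystander
Things that resemble listed ones, but are neither listed nor needed, are in the scene too. Leave any orange look-alike of the cup_yellow alone.

How it is judged:
On the way, in this order (a step that is already met when the one before it is completed fails the run):
1. the clamp knob stands a quarter turn (give or take 0.28 rad) past the touch (value of joint clamp between 2.86 and 3.42 rad and velocity of joint clamp between -0.1 and 0.1 rad/s), for 0.3 s.
2. the green cup, in the fingers, stands on the plate and holds it fully down (height (world z) of cup_green between 0.045 and 0.0512 m and contact force between cup_green and station above 4 N and contact force between the fingers and cup_green above 1 N and horizontal distance between cup_green and plate_top below 0.02 m and angle between cup_green's own z axis and vertical below 0.2 rad), for 2 s.
3. the yellow cup, in the fingers, stands on the plate and holds it fully down (height (world z) of cup_yellow between 0.045 and 0.0512 m and contact force between cup_yellow and station above 4 N and contact force between the fingers and cup_yellow above 1 N and horizontal distance between cup_yellow and plate_top below 0.02 m and angle between cup_yellow's own z axis and vertical below 0.2 rad), for 2 s.
4. the red cup, in the fingers, stands on the plate and holds it fully down (height (world z) of cup_red between 0.045 and 0.0512 m and contact force between cup_red and station above 4 N and contact force between the fingers and cup_red above 1 N and horizontal distance between cup_red and plate_top below 0.02 m and angle between cup_red's own z axis and vertical below 0.2 rad), for 2 s.
At the end, for the whole second after the job is handed in: the clamp knob still stands a quarter turn past the touch (joint 2.86 to 3.42 rad), the plate is up again (under 3 mm), and every cup that is there stands mouth down (tilt under 0.1 rad), at rest on the floor of a rack pocket, its centre within 18 mm of the pocket's (value of joint clamp between 2.86 and 3.42 rad and value of joint plate below 0.003 m and (horizontal distance between cup_green and slot0 below 0.018 m or horizontal distance between cup_green and slot1 below 0.018 m or horizontal distance between cup_green and slot2 below 0.018 m) and height (world z) of each of cup_green, cup_yellow, cup_red below 0.01 m and angle between each of cup_green, cup_yellow, cup_red's own z axis and vertical below 0.1 rad and linear speed of each of cup_green, cup_yellow, cup_red below 0.03 m/s and (horizontal distance between cup_yellow and slot0 below 0.018 m or horizontal distance between cup_yellow and slot1 below 0.018 m or horizontal distance between cup_yellow and slot2 below 0.018 m) and (horizontal distance between cup_red and slot0 below 0.018 m or horizontal distance between cup_red and slot1 below 0.018 m or horizontal distance between cup_red and slot2 below 0.018 m)).
It fails at once if a bystander is shifted more than 30 mm (distance of any of dish, hemostat, cork_hide, jar, hygrometer, water_bowl from where it was at the start of the episode above 0.03 m).
Of cup_green, cup_yellow, cup_red only 2 to 3 are there at a start; the rules pass over those that are not, and their reading is None.
At some moment in a run one of cup_green, cup_yellow, cup_red may be knocked a few centimetres aside while the robot is not near it.
It also fails if it takes over 210 s, if anything falls off the work surface, if the arm or the gripper's body presses on something with over 40 N, if the wrist force passes 120 N, or if a joint passes its speed limit or range.

## Working session

There is one attempt and no reset: what is moved stays moved. The work goes in short steps, Python scripts to look and compute and a tool call to move; the robot and the scene stay as the last step left them, time stands still between calls to the robot, and variables do not carry over. Pictures are saved under pics/ and viewed, at most 14 in all, crops included, and the job is handed in when it is done.

Besides the shell and the picture viewer there is one more tool, called after ">>>" in YAML: its name, and indented under it one key for each argument. jog_arm: Moves the arm, as the interface text tells. Scaled input: -1 to 1 covers 300 mm each way for a shift and pi/4 rad each way for a turn. Its arguments: {"type":"object","properties":{"deltas":{"type":"array","items":{"type":"object","properties":{"fingers":{"type":"number"},"delta_pos":{"type":"array","items":{"type":"number"}},"yaw":{"type":"number"}}}}},"required":["deltas"]}

```bash
mkdir -p pics
cat > h.py <<'E'
import numpy as np, cv2
from workcell import bot
def cam(n):
    c=bot.camera(n); c['R']=cv2.Rodrigues(np.array(c['rvec'],float))[0]; c['t']=np.array(c['tvec'],float).ravel(); return c
def save(c,f): cv2.imwrite('pics/'+f,c['image'][:,:,::-1])
def cloud(c):
    z=c['range_z']; v,u=np.mgrid[:z.shape[0],:z.shape[1]]
    p=np.stack([(u-c['cx'])/c['fx']*z,(v-c['cy'])/c['fy']*z,z],-1)
    w=(p-c['t'])@c['R']; w[z==0]=np.nan; return w
def ray(c,u,v,h):
    d=c['R'].T@np.array([(u-c['cx'])/c['fx'],(v-c['cy'])/c['fy'],1]); o=-c['R'].T@c['t']
    return o+d*(h-o[2])/d[2]
E
python3 - <<'E'
from h import *
for n in['top','scene']:
    c=cam(n); save(c,n+'0.png'); print(n,-c['R'].T@c['t'],c['fx'])
    np.savez(n+'0.npz',**c)
o=bot.get_obs(); print(o)
E
```

```text
top [0.42038852 0.04518196 1.40408711] 419.86963311462154
scene [1.09278561 0.15337605 0.95247855] 373.13471791538984
{'clock': 0.1, 'joint_pos': array([ 1.18800560e+00,  2.41320973e-01,  3.84088690e-03,  1.33519945e+00,
       -2.13660989e-05,  1.57082555e+00]), 'joint_vel': array([ 6.77761055e-05, -1.40453148e-03,  2.68874921e-03, -8.60459020e-04,
        1.64046561e-04, -2.65072383e-04]), 'tau': array([ 2.03371301e-04, -3.73138440e+01,  2.53010041e+01,  1.08231290e-02,
        1.91621422e-05,  1.14343922e-05]), 'eef_pos': array([0.18654689, 0.46327789, 0.23050341]), 'tool_rot': array([ 1.90243212e-01,  9.81736540e-01, -9.26444057e-04, -1.68618706e-04]), 'ft_force': array([ 0.2298118 ,  0.62969404, -0.58081535]), 'ft_torque': array([-0.02609662,  0.0141617 , -0.01067762]), 'grasp_force': 0.0, 'grip_width': 0.08556323208030657}
```

View pics/top0.png

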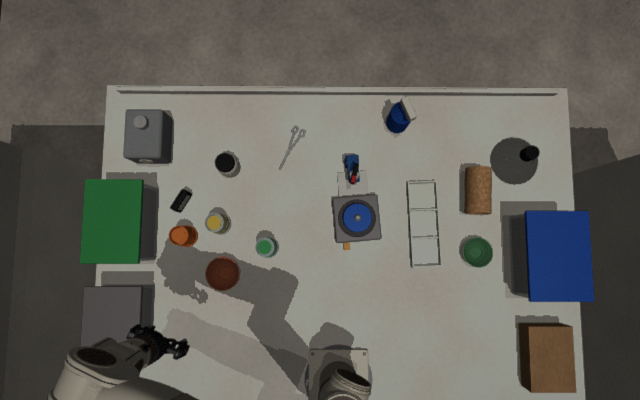

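View pics/scene0.png

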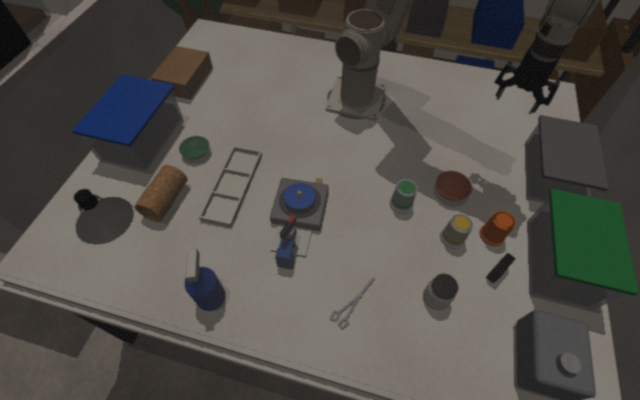

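The top view shows the plate at (357,217), the clamp with its red mark at about (353,178), and the rack at (423,222). The green cup is at (264,246), the yellow at (216,222), and an orange decoy at (182,236). There is no red cup.

```bash
cat > m.py <<'E'
from h import *
def disc(c,box,lo,hi,h,minv=60,mins=110):
    hsv=cv2.cvtColor(c['image'],cv2.COLOR_RGB2HSV); u0,u1,v0,v1=box
    m=np.zeros(hsv.shape[:2],np.uint8); m[v0:v1,u0:u1]=cv2.inRange(hsv,(lo,mins,minv),(hi,255,255))[v0:v1,u0:u1]
    cs,_=cv2.findContours(m,cv2.RETR_EXTERNAL,cv2.CHAIN_APPROX_NONE)
    k=max(cs,key=cv2.contourArea); (x,y),r=cv2.minEnclosingCircle(k); M=cv2.moments(k)
    u,v=M['m10']/M['m00'],M['m01']/M['m00']
    return ray(c,u,v,h),(round(u,1),round(v,1)),cv2.contourArea(k),r
E
python3 - <<'E'
from m import *
c=cam('top'); W=cloud(c)
print('plate',disc(c,(335,380,197,240),100,130,.062))
print('green',disc(c,(250,280,230,262),40,90,.085))
print('yellow',disc(c,(204,230,208,235),18,35,.085))
print('redmark',disc(c,(340,365,150,190),170,180,.122))
print('redmark2',disc(c,(340,365,150,190),0,8,.122))
# station body & rack via height
def rect(box,h0,h1):
    u0,u1,v0,v1=box; S=W[v0:v1,u0:u1].reshape(-1,3); S=S[(S[:,2]>h0)&(S[:,2]<h1)]
    r=cv2.minAreaRect(S[:,:2].astype(np.float32)); print(len(S),r,S.mean(0))
rect((325,390,185,250),.028,.045)
rect((400,445,172,272),.014,.03)
rect((335,370,145,190),.09,.13)
rect((335,370,145,190),.06,.08)
im=c['image']; cr=np.hstack([cv2.resize(im[140:255,325:445],None,fx=5,fy=5,interpolation=cv2.INTER_CUBIC)]); cv2.imwrite('pics/crop1.png',cr[:,:,::-1])
E
```

```text
plate (array([ 0.5172551 , -0.05943278,  0.062     ]), (357.1, 217.4), 614.0, 14.498549461364746)
green (array([0.42270248, 0.23379305, 0.085     ]), (263.9, 246.8), 116.5, 6.53410530090332)
yellow (array([0.49873005, 0.39310664, 0.085     ]), (213.5, 222.3), 131.5, 6.85170316696167)Traceback (most recent call last):
  File "<stdin>", line 6, in <module>
  File "m.py", line 7, in disc
    u,v=M['m10']/M['m00'],M['m01']/M['m00']
        ~~~~~~~~^~~~~~~~~
ZeroDivisionError: float division by zero
```

Run:
```python
from m import *
c=cam('top'); W=cloud(c)
def rect(box,h0,h1):
    u0,u1,v0,v1=box; S=W[v0:v1,u0:u1].reshape(-1,3); S=S[(S[:,2]>h0)&(S[:,2]<h1)]
    if len(S)<3: print('few');return
    r=cv2.minAreaRect(S[:,:2].astype(np.float32)); print(len(S),r,S.mean(0))
rect((325,390,185,250),.028,.045)
rect((400,445,172,272),.014,.03)
rect((335,370,145,190),.09,.13)
rect((335,370,145,190),.06,.08)
rect((250,280,230,262),.08,.09)
rect((200,232,208,238),.08,.09)
im=c['image']; cr=np.hstack([cv2.resize(im[140:255,325:445],None,fx=5,fy=5,interpolation=cv2.INTER_CUBIC)]); cv2.imwrite('pics/crop1.png',cr[:,:,::-1])
```

```text
1402 ((0.5092000961303711, -0.05958903580904007), (0.16804663836956024, 0.14958511292934418), 4.962125778198242) [ 0.51600839 -0.05751854  0.03630676]
518 ((0.5022648572921753, -0.28369927406311035), (0.2849099040031433, 0.10070342570543289), 2.373288631439209) [ 0.50214175 -0.28411825  0.02031923]
122 ((0.6515905857086182, -0.0476510189473629), (0.0256476029753685, 0.06187042221426964), 88.89397430419922) [ 0.6509091  -0.04682125  0.1154302 ]
210 ((0.6770866513252258, -0.042885661125183105), (0.09010323137044907, 0.0429186150431633), 1.8886182308197021) [ 0.68813514 -0.04092219  0.06932803]
280 ((0.4235489070415497, 0.2323639988899231), (0.05913281440734863, 0.05932585522532463), 0.1621556133031845) [0.42307505 0.23367502 0.0850016 ]
290 ((0.4997181296348572, 0.393142968416214), (0.05896382033824921, 0.056886881589889526), 89.41822052001953) [0.49924733 0.39316992 0.08522655]
```

View pics/crop1.png

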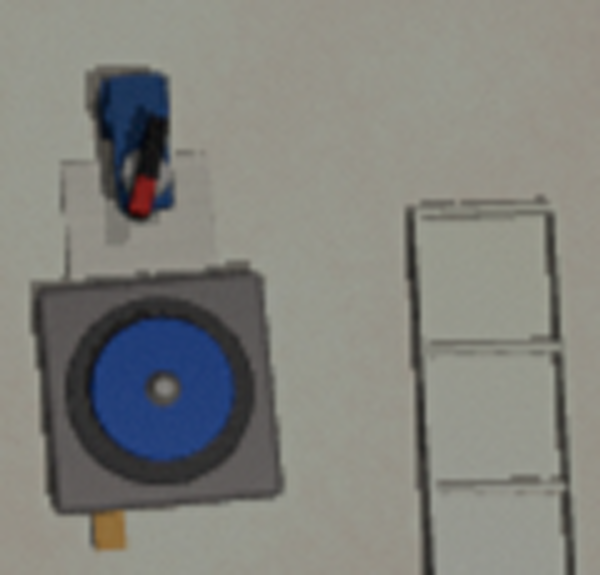

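The crop shows the station yawed about +5°. The knob's red end is at crop (143,198) and its black end at (155,125), so the joint reads about 0.25. The knob axis should be near (0.652, -0.048).

```bash
cat >> m.py <<'E'
from scipy.spatial.transform import Rotation as Ro
def go(x,y,z,head=None):
    o=bot.get_obs(); R=Ro.from_quat(o['tool_rot']).as_matrix(); p=o['eef_pos']
    h=np.degrees(np.arctan2(R[1,0],R[0,0])); d=R.T@(np.array([x,y,z])-p)/.3
    print('d',d.round(4),'head',round(h,2),'yaw',None if head is None else round(((h-head+180)%360-180)/45,4),'q6',np.degrees(o['joint_pos'][5]).round(1),'p',p.round(4),'t',o['clock'])
E
python3 -c "
from m import *
go(.652,-.048,.26,170.7)"
```

```text
d [-2.0758 -1.0023 -0.0962] head 158.07 yaw -0.2807 q6 90.0 p [0.1866 0.4635 0.2308] t 0.2
```

>>> jog_arm:
  deltas:
    - {"delta_pos": [-1, -0.48, -0.1], "yaw": -0.14, "fingers": 1}
    - {"delta_pos": [-1, -0.48, -0.1], "yaw": -0.14, "fingers": 1}
    - {"delta_pos": [-1, -0.48, -0.1], "yaw": -0.14, "fingers": 1}
    - {"delta_pos": [-1, -0.48, -0.1], "yaw": -0.14, "fingers": 1}
    - {"delta_pos": [-1, -0.48, -0.1], "yaw": -0.14, "fingers": 1}
    - {"delta_pos": [-1, -0.48, -0.1], "yaw": -0.14, "fingers": 1}
    - {"delta_pos": [-1, -0.48, -0.1], "yaw": -0.14, "fingers": 1}
    - {"delta_pos": [-1, -0.48, -0.1], "yaw": -0.14, "fingers": 1}
    - {"delta_pos": [-1, -0.48, -0.1], "yaw": -0.14, "fingers": 1}
    - {"delta_pos": [-1, -0.48, -0.1], "yaw": -0.14, "fingers": 1}

```text
clock: 1.2
eef_pos: [0.4106, 0.2186, 0.261]
tool_rot: [0.136, 0.991, -0.0, -0.0]
ft_force: [-0.4, -0.9, -0.7]
grip_width: 0.0855
grasp_force: 0.0
```

```bash
python3 -c "
from m import *
go(.652,-.048,.26,170.7)"
```

```text
d [-1.0139 -0.6398  0.0027] head 164.42 yaw -0.1396 q6 43.6 p [0.4106 0.2186 0.261 ] t 1.2
```

>>> jog_arm:
  deltas:
    - {"delta_pos": [-1, -0.64, 0], "yaw": -0.14, "fingers": 1}
    - {"delta_pos": [-1, -0.64, 0], "yaw": -0.14, "fingers": 1}
    - {"delta_pos": [-1, -0.64, 0], "yaw": -0.14, "fingers": 1}
    - {"delta_pos": [-1, -0.64, 0], "yaw": -0.14, "fingers": 1}
    - {"delta_pos": [-1, -0.64, 0], "yaw": -0.14, "fingers": 1}
    - {"delta_pos": [-1, -0.64, 0], "yaw": -0.14, "fingers": 1}
    - {"delta_pos": [-1, -0.64, 0], "yaw": -0.14, "fingers": 1}
    - {"delta_pos": [-1, -0.64, 0], "yaw": -0.14, "fingers": 1}
    - {"delta_pos": [-1, -0.64, 0], "yaw": -0.14, "fingers": 1}
    - {"delta_pos": [-1, -0.64, 0], "yaw": -0.14, "fingers": 1}

```text
clock: 2.2
eef_pos: [0.6477, -0.0455, 0.2611]
tool_rot: [0.08, 0.997, 0.0, -0.001]
ft_force: [-0.6, 0.4, 0.5]
grip_width: 0.0857
grasp_force: 0.0
```

```bash
python3 -c "
from m import *
go(.652,-.048,.14,170.7)
c=cam('wrist'); save(c,'w1.png'); print(-c['R'].T@c['t'],c['fx'])
hsv=cv2.cvtColor(c['image'],cv2.COLOR_RGB2HSV)
print((cv2.inRange(hsv,(0,120,60),(8,255,255))|cv2.inRange(hsv,(172,120,60),(180,255,255))).astype(bool).sum())"
```

```text
d [-0.0159 -0.006   0.4037] head 170.8 yaw 0.0022 q6 5.2 p [ 0.6477 -0.0455  0.2611] t 2.2
[ 0.57238794 -0.03264096  0.40415764] 358.6589451387367
455
```

View pics/w1.png

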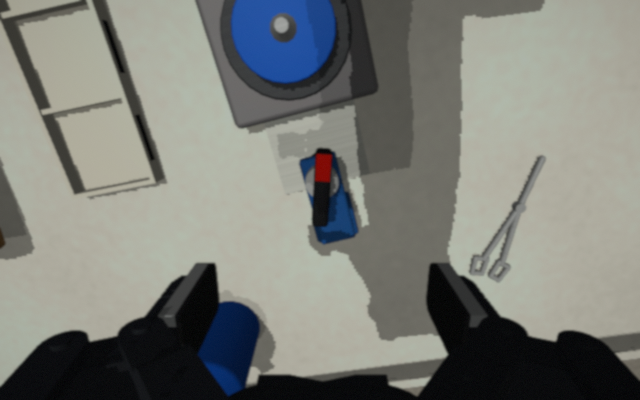

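Wrist view: the knob bar runs from its red end at (324,153) to its black end at (320,225). The plate is at (283,27).

```bash
python3 -c "
from m import *
c=cam('wrist'); W=cloud(c)
S=W[130:245,280:370].reshape(-1,3); S=S[(S[:,2]>.118)&(S[:,2]<.13)]
r=cv2.minAreaRect(S[:,:2].astype(np.float32)); print(len(S),r,S.mean(0))
pc=cv2.PCACompute2(S[:,:2].astype(np.float32),None); e=pc[1][0]; print(np.degrees(np.arctan2(e[1],e[0])))
v,u=np.mgrid[:400,:640]; 
B=W[60:140,190:400].reshape(-1,3); B=B[(B[:,2]>.033)&(B[:,2]<.039)]; print(cv2.minAreaRect(B[:,:2].astype(np.float32)))
print('top',*[ray(c,*q,.122)[:2].round(4) for q in((324,153),(320,225))])
go(.652,-.048,.09,170.7)"
```

```text
1240 ((0.6529511213302612, -0.04629307985305786), (0.013962467201054096, 0.06371242552995682), 77.53895568847656) [ 0.65131936 -0.0459739   0.12250004]
-12.429258
((0.5597894787788391, -0.05468820780515671), (0.0673215463757515, 0.1480339914560318), 4.447329521179199)
top [ 0.6226 -0.0392] [ 0.6826 -0.0522]
d [-0.0155 -0.0067  0.5737] head 170.83 yaw 0.0029 q6 5.2 p [ 0.6477 -0.0453  0.2621] t 2.3
```

>>> jog_arm:
  deltas:
    - {"delta_pos": [-0.015, -0.002, 0.2], "yaw": 0.072, "fingers": 1}
    - {"delta_pos": [-0.015, -0.002, 0.35], "yaw": 0.072, "fingers": 1}
    - {"delta_pos": [-0.015, -0.002, 0.5], "yaw": 0.072, "fingers": 1}
    - {"delta_pos": [-0.015, -0.002, 0.57], "yaw": 0.072, "fingers": 1}
    - {"delta_pos": [-0.015, -0.002, 0.57], "yaw": 0.072, "fingers": 1}
    - {"delta_pos": [-0.015, -0.002, 0.57], "yaw": 0.072, "fingers": 0}
    - {"delta_pos": [-0.015, -0.002, 0.57], "yaw": 0.072, "fingers": 0}
    - {"delta_pos": [-0.015, -0.002, 0.57], "yaw": 0.072, "fingers": 0}
    - {"delta_pos": [-0.015, -0.002, 0.57], "yaw": 0.072, "fingers": 0}
    - {"delta_pos": [-0.015, -0.002, 0.57], "yaw": 0.072, "fingers": 0}
    - {"delta_pos": [-0.015, -0.002, 0.57], "yaw": 0.072, "fingers": 0}
    - {"delta_pos": [-0.015, -0.002, 0.57], "yaw": 0.072, "fingers": 0}

```text
clock: 3.5
eef_pos: [0.6549, -0.0477, 0.0945]
tool_rot: [0.109, 0.994, 0.001, 0.003]
ft_force: [-1.7, 3.8, 10.7]
grip_width: 0.013
grasp_force: 59.5
```

```bash
python3 -c "
from m import *
go(.652,-.0465,.09,4.7);o=bot.get_obs();print(o['ft_force'],o['ft_torque'])"
```

```text
d [0.0105 0.0017 0.0151] head 167.47 yaw 3.6171 q6 8.3 p [ 0.6549 -0.0477  0.0945] t 3.5
[-1.70961468  3.82836137 10.74170447] [ 0.71092566  0.43164331 -0.08852718]
```

>>> jog_arm:
  deltas:
    - {"delta_pos": [0, 0, 0], "yaw": 0.1, "fingers": 0}
    - {"delta_pos": [0, 0, 0], "yaw": 0.2, "fingers": 0}
    - {"delta_pos": [0, 0, 0], "yaw": 0.3, "fingers": 0}
    - {"delta_pos": [0, 0, 0], "yaw": 0.4, "fingers": 0}
    - {"delta_pos": [0, 0, 0], "yaw": 0.5, "fingers": 0}
    - {"delta_pos": [0, 0, 0], "yaw": 0.6, "fingers": 0}
    - {"delta_pos": [0, 0, 0], "yaw": 0.7, "fingers": 0}
    - {"delta_pos": [0, 0, 0], "yaw": 0.8, "fingers": 0}
    - {"delta_pos": [0, 0, 0], "yaw": 0.9, "fingers": 0}
    - {"delta_pos": [0, 0, 0], "yaw": 0.9, "fingers": 0}

```text
clock: 4.5
eef_pos: [0.6542, -0.0487, 0.0945]
tool_rot: [0.447, 0.894, 0.001, 0.002]
ft_force: [-3.1, 2.0, 11.8]
grip_width: 0.0129
grasp_force: 59.6
```

```bash
python3 -c "
from m import *
go(.652,-.0465,.09,4.7);o=bot.get_obs();print(o['ft_force'],o['ft_torque'])"
```

```text
d [ 0.0104 -0.0017  0.0151] head 126.86 yaw 2.7148 q6 48.9 p [ 0.6542 -0.0487  0.0945] t 4.5
[-3.11231756  1.99472327 11.83984751] [ 0.16352459  0.834012   -0.02943041]
```

Turning well; continue.

>>> jog_arm:
  deltas:
    - {"delta_pos": [0, 0, 0], "yaw": 0.1, "fingers": 0}
    - {"delta_pos": [0, 0, 0], "yaw": 0.2, "fingers": 0}
    - {"delta_pos": [0, 0, 0], "yaw": 0.3, "fingers": 0}
    - {"delta_pos": [0, 0, 0], "yaw": 0.4, "fingers": 0}
    - {"delta_pos": [0, 0, 0], "yaw": 0.5, "fingers": 0}
    - {"delta_pos": [0, 0, 0], "yaw": 0.6, "fingers": 0}
    - {"delta_pos": [0, 0, 0], "yaw": 0.7, "fingers": 0}
    - {"delta_pos": [0, 0, 0], "yaw": 0.8, "fingers": 0}
    - {"delta_pos": [0, 0, 0], "yaw": 0.9, "fingers": 0}
    - {"delta_pos": [0, 0, 0], "yaw": 0.9, "fingers": 0}

```text
clock: 5.5
eef_pos: [0.653, -0.049, 0.0945]
tool_rot: [0.729, 0.684, 0.001, 0.001]
ft_force: [-5.6, 0.9, 13.9]
grip_width: 0.0129
grasp_force: 59.9
```

>>> jog_arm:
  deltas:
    - {"delta_pos": [0, 0, 0], "yaw": 0.1, "fingers": 0}
    - {"delta_pos": [0, 0, 0], "yaw": 0.2, "fingers": 0}
    - {"delta_pos": [0, 0, 0], "yaw": 0.3, "fingers": 0}
    - {"delta_pos": [0, 0, 0], "yaw": 0.4, "fingers": 0}
    - {"delta_pos": [0, 0, 0], "yaw": 0.5, "fingers": 0}
    - {"delta_pos": [0, 0, 0], "yaw": 0.6, "fingers": 0}
    - {"delta_pos": [0, 0, 0], "yaw": 0.7, "fingers": 0}
    - {"delta_pos": [0, 0, 0], "yaw": 0.8, "fingers": 0}
    - {"delta_pos": [0, 0, 0], "yaw": 0.9, "fingers": 0}
    - {"delta_pos": [0, 0, 0], "yaw": 0.9, "fingers": 0}

```text
clock: 6.5
eef_pos: [0.6519, -0.0484, 0.0945]
tool_rot: [0.921, 0.39, 0.0, -0.0]
ft_force: [-8.1, 1.1, 16.2]
grip_width: 0.0128
grasp_force: 60.2
```

```bash
python3 -c "
from m import *
go(.652,-.0465,.09,4.7);o=bot.get_obs();print(o['ft_force'],o['ft_torque'])"
```

```text
d [ 0.0048 -0.0043  0.0151] head 45.87 yaw 0.9148 q6 129.9 p [ 0.6519 -0.0484  0.0945] t 6.5
[-8.11597659  1.12302655 16.23334143] [ 0.27792393  2.09949216 -0.06126927]
```

>>> jog_arm:
  deltas:
    - {"delta_pos": [0, 0, 0], "yaw": 0.1, "fingers": 0}
    - {"delta_pos": [0, 0, 0], "yaw": 0.2, "fingers": 0}
    - {"delta_pos": [0, 0, 0], "yaw": 0.3, "fingers": 0}
    - {"delta_pos": [0, 0, 0], "yaw": 0.4, "fingers": 0}
    - {"delta_pos": [0, 0, 0], "yaw": 0.5, "fingers": 0}
    - {"delta_pos": [0, 0, 0], "yaw": 0.6, "fingers": 0}
    - {"delta_pos": [0, 0, 0], "yaw": 0.7, "fingers": 0}
    - {"delta_pos": [0, 0, 0], "yaw": 0.8, "fingers": 0}
    - {"delta_pos": [0, 0, 0], "yaw": 0.91, "fingers": 0}
    - {"delta_pos": [0, 0, 0], "yaw": 0.91, "fingers": 0}
    - {"delta_pos": [0, 0, 0], "yaw": 0.91, "fingers": 0}
    - {"delta_pos": [0, 0, 0], "yaw": 0.91, "fingers": 0}

```text
clock: 7.7
eef_pos: [0.6514, -0.0473, 0.0945]
tool_rot: [0.999, 0.044, -0.0, -0.001]
ft_force: [-9.9, 5.0, 16.3]
grip_width: 0.013
grasp_force: 60.4
```

>>> jog_arm:
  deltas:
    - {"delta_pos": [0, 0, 0], "fingers": 1}
    - {"delta_pos": [0, 0, 0], "fingers": 1}
    - {"delta_pos": [0, 0, 0], "fingers": 1}
    - {"delta_pos": [0, 0, 0], "fingers": 1}
    - {"delta_pos": [0, 0, 0], "fingers": 1}
    - {"delta_pos": [0, 0, 0], "fingers": 1}
    - {"delta_pos": [0, 0, -0.15], "fingers": 1}
    - {"delta_pos": [0, 0, -0.3], "fingers": 1}
    - {"delta_pos": [0, 0, -0.45], "fingers": 1}
    - {"delta_pos": [0, 0, -0.57], "fingers": 1}
    - {"delta_pos": [0, 0, -0.57], "fingers": 1}

```text
invalid input at $.deltas[0]: expected keys fingers, delta_pos, yaw
```

```bash
python3 -c "
from m import *
go(.652,-.0465,.09,4.7)
c=cam('top'); W=cloud(c)
print('green',disc(c,(240,290,220,272),40,90,.085))
print('yellow',disc(c,(196,235,200,245),18,35,.085))
c=cam('wrist'); save(c,'w2.png')
im=cv2.cvtColor(c['image'],cv2.COLOR_RGB2HSV)
m=cv2.inRange(im,(0,140,60),(8,255,255))|cv2.inRange(im,(172,140,60),(180,255,255))
W=cloud(c); S=W[m>0]; S=S[(abs(S[:,0]-.652)<.05)&(abs(S[:,1]+.047)<.05)]; print(S.mean(0))
S=W.reshape(-1,3); S=S[(S[:,2]>.118)&(S[:,2]<.13)&(abs(S[:,0]-.652)<.05)&(abs(S[:,1]+.047)<.05)]
r=cv2.minAreaRect(S[:,:2].astype(np.float32)); print(len(S),r)
"
```

```text
d [ 0.0022 -0.0026  0.015 ] head 5.03 yaw 0.0074 q6 170.7 p [ 0.6514 -0.0473  0.0945] t 7.7
green (array([0.42277573, 0.23364704, 0.085     ]), (264.0, 246.7), 117.5, 6.578073978424072)
yellow (array([0.49866468, 0.39324667, 0.085     ]), (213.5, 222.3), 132.5, 6.970090389251709)
[ 0.67347625 -0.04464145  0.12338273]
6628 ((0.653801441192627, -0.04486877843737602), (0.0374629944562912, 0.0625753104686737), 72.99089813232422)
```

>>> jog_arm:
  deltas:
    - {"delta_pos": [0, 0, 0], "yaw": 0, "fingers": 1}
    - {"delta_pos": [0, 0, 0], "yaw": 0, "fingers": 1}
    - {"delta_pos": [0, 0, 0], "yaw": 0, "fingers": 1}
    - {"delta_pos": [0, 0, 0], "yaw": 0, "fingers": 1}
    - {"delta_pos": [0, 0, 0], "yaw": 0, "fingers": 1}
    - {"delta_pos": [0, 0, 0], "yaw": 0, "fingers": 1}
    - {"delta_pos": [0, 0, -0.15], "yaw": 0, "fingers": 1}
    - {"delta_pos": [0, 0, -0.3], "yaw": 0, "fingers": 1}
    - {"delta_pos": [0, 0, -0.45], "yaw": 0, "fingers": 1}
    - {"delta_pos": [0, 0, -0.57], "yaw": 0, "fingers": 1}
    - {"delta_pos": [0, 0, -0.57], "yaw": 0, "fingers": 1}

```text
clock: 8.9
eef_pos: [0.6555, -0.0491, 0.2686]
tool_rot: [0.999, 0.043, 0.006, 0.001]
ft_force: [-0.3, 0.2, 0.8]
grip_width: 0.0852
grasp_force: 0.0
```

```bash
cat > knob.py <<'E'
from m import *
c=cam('wrist')
im=cv2.cvtColor(c['image'],cv2.COLOR_RGB2HSV)
m=cv2.inRange(im,(0,140,60),(8,255,255))|cv2.inRange(im,(172,140,60),(180,255,255))
W=cloud(c); S=W[m>0]; S=S[(abs(S[:,0]-.652)<.05)&(abs(S[:,1]+.047)<.05)]; print(S.mean(0))
S=W.reshape(-1,3); S=S[(S[:,2]>.100)&(S[:,2]<.13)&(abs(S[:,0]-.652)<.05)&(abs(S[:,1]+.047)<.05)]
print(len(S),S[:,2].max()); S=S[S[:,2]>S[:,2].max()-.004]
r=cv2.minAreaRect(S[:,:2].astype(np.float32)); print(len(S),r)
E
python3 knob.py; python3 -c "
from m import *
go(.423,.2335,.25,120)
o=bot.get_obs(); print(o['ft_force'])"
```

```text
[ 0.67321877 -0.04456854  0.12223942]
1215 0.12531054906842398
963 ((0.6538918018341064, -0.046586208045482635), (0.06237920746207237, 0.012731119059026241), 5.173138618469238)
d [-0.6875 -1.0052  0.0442] head 4.98 yaw -2.5561 q6 170.7 p [ 0.6545 -0.049   0.2651] t 8.95
[ 0.51546263 -0.24465909 -0.53981262]
```

>>> jog_arm:
  deltas:
    - {"delta_pos": [-0.68, -1, 0.04], "yaw": -1, "fingers": 1}
    - {"delta_pos": [-0.68, -1, 0.04], "yaw": -1, "fingers": 1}
    - {"delta_pos": [-0.68, -1, 0.04], "yaw": -1, "fingers": 1}
    - {"delta_pos": [-0.68, -1, 0.04], "yaw": -1, "fingers": 1}
    - {"delta_pos": [-0.68, -1, 0.04], "yaw": -1, "fingers": 1}
    - {"delta_pos": [-0.68, -1, 0.04], "yaw": -1, "fingers": 1}
    - {"delta_pos": [-0.68, -1, 0.04], "yaw": -1, "fingers": 1}
    - {"delta_pos": [-0.68, -1, 0.04], "yaw": -1, "fingers": 1}
    - {"delta_pos": [-0.68, -1, 0.04], "yaw": -1, "fingers": 1}
    - {"delta_pos": [-0.68, -1, 0.04], "yaw": -1, "fingers": 1}

```text
clock: 9.95
eef_pos: [0.4236, 0.2318, 0.2485]
tool_rot: [0.906, 0.423, -0.001, 0.0]
ft_force: [0.4, -0.3, -0.0]
grip_width: 0.0853
grasp_force: 0.0
```

>>> jog_arm:
  deltas:
    - {"delta_pos": [0, 0, 0], "yaw": -1, "fingers": 1}
    - {"delta_pos": [0, 0, 0], "yaw": -1, "fingers": 1}
    - {"delta_pos": [0, 0, 0], "yaw": -1, "fingers": 1}
    - {"delta_pos": [0, 0, 0], "yaw": -1, "fingers": 1}
    - {"delta_pos": [0, 0, 0], "yaw": -1, "fingers": 1}
    - {"delta_pos": [0, 0, 0], "yaw": -1, "fingers": 1}

```text
clock: 10.55
eef_pos: [0.4249, 0.2305, 0.2488]
tool_rot: [0.676, 0.737, -0.0, 0.0]
ft_force: [0.3, 0.7, -0.6]
grip_width: 0.0858
grasp_force: 0.0
```

>>> jog_arm:
  deltas:
    - {"delta_pos": [0, 0, 0], "yaw": -1, "fingers": 1}
    - {"delta_pos": [0, 0, 0], "yaw": -1, "fingers": 1}
    - {"delta_pos": [0, 0, 0], "yaw": -1, "fingers": 1}
    - {"delta_pos": [0, 0, 0], "yaw": -1, "fingers": 1}
    - {"delta_pos": [0, 0, 0], "yaw": -1, "fingers": 1}
    - {"delta_pos": [0, 0, 0], "yaw": -1, "fingers": 1}
    - {"delta_pos": [0, 0, 0], "yaw": -1, "fingers": 1}

```text
clock: 11.25
eef_pos: [0.4247, 0.2307, 0.2488]
tool_rot: [0.344, 0.939, -0.0, -0.0]
ft_force: [0.0, -0.3, 0.4]
grip_width: 0.0854
grasp_force: 0.0
```

```bash
cat > cup.py <<'E'
from m import *
import sys
# cup top centre from wrist depth near expected xy
x,y=map(float,sys.argv[1:3])
c=cam('wrist'); W=cloud(c).reshape(-1,3)
S=W[(abs(W[:,2]-.085)<.004)&(np.hypot(W[:,0]-x,W[:,1]-y)<.06)]
print(len(S), cv2.minEnclosingCircle(S[:,:2].astype(np.float32)) if len(S) else '')
E
python3 cup.py .423 .2335; python3 -c "
from m import *
c=cam('top'); print(disc(c,(240,290,220,272),40,90,.085)[:2])
go(.423,.2335,.036,140)"
```

```text
3773 ((0.4243307113647461, 0.23477354645729065), 0.031116483733057976)Traceback (most recent call last):
  File "<string>", line 3, in <module>
    c=cam('top'); print(disc(c,(240,290,220,272),40,90,.085)[:2])
                        ~~~~^^^^^^^^^^^^^^^^^^^^^^^^^^^^^^^^
  File "m.py", line 7, in disc
    u,v=M['m10']/M['m00'],M['m01']/M['m00']
        ~~~~~~~~^~~~~~~~~
ZeroDivisionError: float division by zero
```

```bash
python3 -c "
from m import *
go(.424,.2345,.036,140)"
```

```text
d [0.0081 0.0081 0.7098] head 139.79 yaw -0.0048 q6 68.8 p [0.4244 0.2312 0.2489] t 11.35
```

>>> jog_arm:
  deltas:
    - {"delta_pos": [0.008, 0.008, 0.15], "yaw": 0, "fingers": 1}
    - {"delta_pos": [0.008, 0.008, 0.3], "yaw": 0, "fingers": 1}
    - {"delta_pos": [0.008, 0.008, 0.45], "yaw": 0, "fingers": 1}
    - {"delta_pos": [0.008, 0.008, 0.55], "yaw": 0, "fingers": 1}
    - {"delta_pos": [0.008, 0.008, 0.65], "yaw": 0, "fingers": 1}
    - {"delta_pos": [0.008, 0.008, 0.71], "yaw": 0, "fingers": 1}
    - {"delta_pos": [0.008, 0.008, 0.71], "yaw": 0, "fingers": 1}
    - {"delta_pos": [0.008, 0.008, 0.71], "yaw": 0, "fingers": 0}
    - {"delta_pos": [0.008, 0.008, 0.71], "yaw": 0, "fingers": 0}
    - {"delta_pos": [0.008, 0.008, 0.71], "yaw": 0, "fingers": 0}
    - {"delta_pos": [0.008, 0.008, 0.71], "yaw": 0, "fingers": 0}
    - {"delta_pos": [0.008, 0.008, 0.71], "yaw": 0, "fingers": 0}

```text
clock: 12.55
eef_pos: [0.4246, 0.2363, 0.0378]
tool_rot: [0.342, 0.94, 0.001, 0.001]
ft_force: [1.0, -0.6, 6.1]
grip_width: 0.0608
grasp_force: 64.8
```

```bash
python3 -c "
from m import *
go(.424,.2335,.036,140);o=bot.get_obs();print(o['ft_force'],o['grip_width'],o['grasp_force'])"
```

```text
d [-0.0045 -0.0084  0.0061] head 139.97 yaw -0.0007 q6 69.1 p [0.4246 0.2363 0.0378] t 12.55
[ 0.9996318  -0.57628684  6.0743799 ] 0.06076699855551204 64.77389574050903
```

>>> jog_arm:
  deltas:
    - {"delta_pos": [0, 0, -0.08], "yaw": 0, "fingers": 0}
    - {"delta_pos": [0, 0, -0.2], "yaw": 0, "fingers": 0}
    - {"delta_pos": [0, 0, -0.32], "yaw": 0, "fingers": 0}
    - {"delta_pos": [0, 0, -0.44], "yaw": 0, "fingers": 0}
    - {"delta_pos": [0, 0, -0.54], "yaw": 0, "fingers": 0}
    - {"delta_pos": [0, 0, -0.54], "yaw": 0, "fingers": 0}

```text
clock: 13.15
eef_pos: [0.4257, 0.2371, 0.2032]
tool_rot: [0.342, 0.94, 0.004, 0.003]
ft_force: [0.8, 0.9, -1.0]
grip_width: 0.0612
grasp_force: 65.1
```

```bash
python3 -c "
from m import *
go(.5173,-.0594,.2,182);o=bot.get_obs();print(o['ft_force'],o['grip_width'],o['grasp_force'])"
```

```text
d [-0.8695 -0.5606  0.0086] head 139.98 yaw -0.9338 q6 69.1 p [0.4257 0.2371 0.2032] t 13.15
[ 0.75127801  0.85830783 -1.02179726] 0.061154988181918564 65.1254153251648
```

>>> jog_arm:
  deltas:
    - {"delta_pos": [-0.09, -0.06, 0], "yaw": -0.1, "fingers": 0}
    - {"delta_pos": [-0.19, -0.12, 0], "yaw": -0.2, "fingers": 0}
    - {"delta_pos": [-0.29, -0.18, 0], "yaw": -0.3, "fingers": 0}
    - {"delta_pos": [-0.39, -0.25, 0], "yaw": -0.42, "fingers": 0}
    - {"delta_pos": [-0.49, -0.31, 0], "yaw": -0.54, "fingers": 0}
    - {"delta_pos": [-0.59, -0.37, 0], "yaw": -0.66, "fingers": 0}
    - {"delta_pos": [-0.68, -0.43, 0], "yaw": -0.78, "fingers": 0}
    - {"delta_pos": [-0.76, -0.49, 0], "yaw": -0.86, "fingers": 0}
    - {"delta_pos": [-0.82, -0.53, 0], "yaw": -0.93, "fingers": 0}
    - {"delta_pos": [-0.865, -0.555, 0], "yaw": -0.93, "fingers": 0}
    - {"delta_pos": [-0.865, -0.555, 0], "yaw": -0.93, "fingers": 0}
    - {"delta_pos": [-0.865, -0.555, 0], "yaw": -0.93, "fingers": 0}

```text
clock: 14.35
eef_pos: [0.5145, -0.0584, 0.1977]
tool_rot: [-0.015, 1.0, 0.0, -0.001]
ft_force: [0.3, 0.6, -0.4]
grip_width: 0.061
grasp_force: 64.9
```

```bash
python3 -c "
from m import *
go(.5173,-.0594,.1,182);o=bot.get_obs();print(o['ft_force'],o['grip_width'],o['grasp_force'])
c=cam('top');save(c,'t2.png')
c=cam('wrist');save(c,'w3.png')"
```

```text
d [-0.0097 -0.0039  0.3258] head -178.23 yaw -0.0051 q6 -8.3 p [ 0.5145 -0.0584  0.1977] t 14.35
[ 0.27968366  0.61171778 -0.39067623] 0.061030808941148575 64.94941234588623
```

View pics/w3.png

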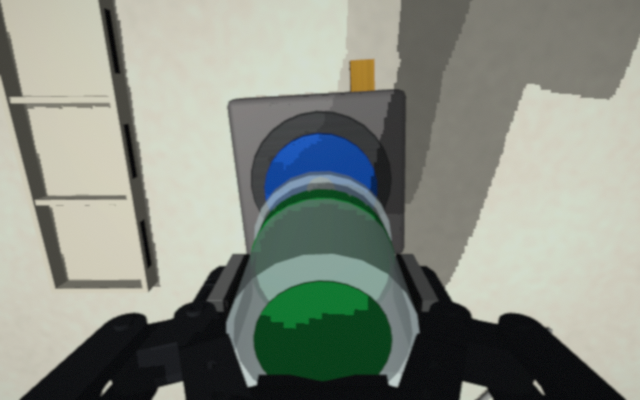

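The wrist view shows the green cup upright in the fingers, disc at (322,332), with the plate below at (320,165).

>>> jog_arm:
  deltas:
    - {"delta_pos": [-0.009, -0.004, 0.1], "yaw": 0, "fingers": 0}
    - {"delta_pos": [-0.009, -0.004, 0.2], "yaw": 0, "fingers": 0}
    - {"delta_pos": [-0.009, -0.004, 0.27], "yaw": 0, "fingers": 0}
    - {"delta_pos": [-0.009, -0.004, 0.3], "yaw": 0, "fingers": 0}
    - {"delta_pos": [-0.009, -0.004, 0.32], "yaw": 0, "fingers": 0}
    - {"delta_pos": [-0.009, -0.004, 0.34], "yaw": 0, "fingers": 0}
    - {"delta_pos": [-0.009, -0.004, 0.355], "yaw": 0, "fingers": 0}
    - {"delta_pos": [-0.009, -0.004, 0.37], "yaw": 0, "fingers": 0}
    - {"delta_pos": [-0.009, -0.004, 0.385], "yaw": 0, "fingers": 0}
    - {"delta_pos": [-0.009, -0.004, 0.385], "yaw": 0, "fingers": 0}

```text
clock: 15.45
eef_pos: [0.5184, -0.0593, 0.0876]
tool_rot: [-0.016, 1.0, 0.0, 0.002]
ft_force: [-10.3, 2.9, 26.2]
grip_width: 0.0608
grasp_force: 67.4
```

```bash
python3 -c "
from m import *
go(.5173,-.0594,.1,182);o=bot.get_obs();print(o['ft_force'],o['grip_width'],o['grasp_force'])
c=cam('top');W=cloud(c).reshape(-1,3)
S=W[(np.hypot(W[:,0]-.517,W[:,1]+.059)<.06)];print(np.percentile(S[:,2],[50]))"
```

```text
d [ 0.0036 -0.0001 -0.0412] head -178.15 yaw -0.0034 q6 -8.4 p [ 0.5184 -0.0593  0.0876] t 15.45
[-10.30796497   2.85980664  26.24544848] 0.06081195160611559 67.37448334693909
[0.53682586]
```

>>> jog_arm:
  deltas:
    - {"delta_pos": [0, 0, 0.005], "yaw": 0, "fingers": 0}
    - {"delta_pos": [0, 0, 0.005], "yaw": 0, "fingers": 0}
    - {"delta_pos": [0, 0, 0.005], "yaw": 0, "fingers": 0}
    - {"delta_pos": [0, 0, 0.005], "yaw": 0, "fingers": 0}
    - {"delta_pos": [0, 0, 0.005], "yaw": 0, "fingers": 0}
    - {"delta_pos": [0, 0, 0.005], "yaw": 0, "fingers": 0}
    - {"delta_pos": [0, 0, 0.005], "yaw": 0, "fingers": 0}
    - {"delta_pos": [0, 0, 0.005], "yaw": 0, "fingers": 0}
    - {"delta_pos": [0, 0, 0.005], "yaw": 0, "fingers": 0}
    - {"delta_pos": [0, 0, 0.005], "yaw": 0, "fingers": 0}
    - {"delta_pos": [0, 0, 0.005], "yaw": 0, "fingers": 0}
    - {"delta_pos": [0, 0, 0.005], "yaw": 0, "fingers": 0}

```text
clock: 16.7
eef_pos: [0.5186, -0.0593, 0.0876]
tool_rot: [-0.016, 1.0, 0.0, 0.003]
ft_force: [-12.5, 2.9, 33.4]
grip_width: 0.0614
grasp_force: 68.3
```

>>> jog_arm:
  deltas:
    - {"delta_pos": [0, 0, 0], "yaw": 0, "fingers": 0}
    - {"delta_pos": [0, 0, 0], "yaw": 0, "fingers": 0}
    - {"delta_pos": [0, 0, 0], "yaw": 0, "fingers": 0}
    - {"delta_pos": [0, 0, 0], "yaw": 0, "fingers": 0}
    - {"delta_pos": [0, 0, 0], "yaw": 0, "fingers": 0}
    - {"delta_pos": [0, 0, 0], "yaw": 0, "fingers": 0}
    - {"delta_pos": [0, 0, 0], "yaw": 0, "fingers": 0}
    - {"delta_pos": [0, 0, 0], "yaw": 0, "fingers": 0}
    - {"delta_pos": [0, 0, 0], "yaw": 0, "fingers": 0}
    - {"delta_pos": [0, 0, 0], "yaw": 0, "fingers": 0}
    - {"delta_pos": [0, 0, 0], "yaw": 0, "fingers": 0}
    - {"delta_pos": [0, 0, 0], "yaw": 0, "fingers": 0}

```text
clock: 17.9
eef_pos: [0.5186, -0.0593, 0.0876]
tool_rot: [-0.016, 1.0, 0.0, 0.003]
ft_force: [-12.7, 2.6, 33.2]
grip_width: 0.0609
grasp_force: 68.3
```

>>> jog_arm:
  deltas:
    - {"delta_pos": [0, 0, 0], "yaw": 0, "fingers": 0}
    - {"delta_pos": [0, 0, 0], "yaw": 0, "fingers": 0}
    - {"delta_pos": [0, 0, 0], "yaw": 0, "fingers": 0}
    - {"delta_pos": [0, 0, 0], "yaw": 0, "fingers": 0}
    - {"delta_pos": [0, 0, 0], "yaw": 0, "fingers": 0}
    - {"delta_pos": [0, 0, 0], "yaw": 0, "fingers": 0}
    - {"delta_pos": [0, 0, 0], "yaw": 0, "fingers": 0}
    - {"delta_pos": [0, 0, 0], "yaw": 0, "fingers": 0}
    - {"delta_pos": [0, 0, 0], "yaw": 0, "fingers": 0}
    - {"delta_pos": [0, 0, 0], "yaw": 0, "fingers": 0}
    - {"delta_pos": [0, 0, 0], "yaw": 0, "fingers": 0}
    - {"delta_pos": [0, 0, 0], "yaw": 0, "fingers": 0}

```text
clock: 19.1
eef_pos: [0.5186, -0.0593, 0.0876]
tool_rot: [-0.016, 1.0, 0.0, 0.003]
ft_force: [-12.6, 2.6, 34.3]
grip_width: 0.0607
grasp_force: 68.3
```

```bash
python3 -c "
from m import *
go(.5173,-.0594,.2,182);o=bot.get_obs();print(o['ft_force'],o['grip_width'],o['grasp_force'])
c=cam('scene');save(c,'s2.png')"
```

```text
d [ 2.100e-03  2.000e-04 -3.748e-01] head -178.15 yaw -0.0033 q6 -8.4 p [ 0.5186 -0.0593  0.0876] t 19.1
[-12.56213883   2.59690388  34.27493383] 0.06066666388641328 68.29610466957092
```

View pics/s2.png

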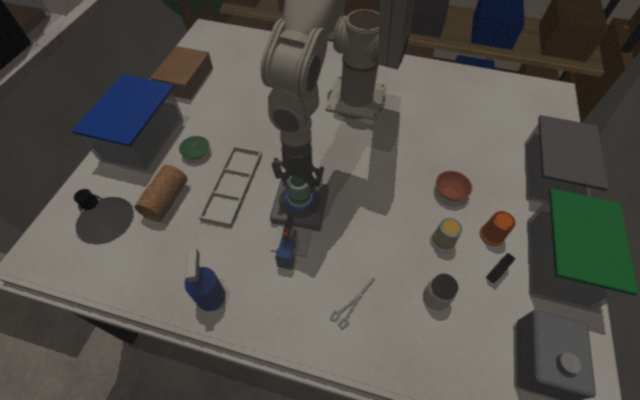

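The scene view shows the green cup pressed on the plate at (299,190). The yellow cup has been knocked to (448,235), so I'll re-measure it. Next I lift and go to the rack.

>>> jog_arm:
  deltas:
    - {"delta_pos": [0, 0, -0.06], "yaw": 0, "fingers": 0}
    - {"delta_pos": [0, 0, -0.16], "yaw": 0, "fingers": 0}
    - {"delta_pos": [0, 0, -0.28], "yaw": 0, "fingers": 0}
    - {"delta_pos": [0, 0, -0.38], "yaw": 0, "fingers": 0}
    - {"delta_pos": [0, 0, -0.38], "yaw": 0, "fingers": 0}
    - {"delta_pos": [0, 0, -0.38], "yaw": 0, "fingers": 0}

```text
clock: 19.75
eef_pos: [0.5186, -0.06, 0.1966]
tool_rot: [-0.016, 1.0, -0.0, 0.002]
ft_force: [-0.4, 0.3, -0.2]
grip_width: 0.0611
grasp_force: 65.2
```

```bash
python3 -c "
from m import *
go(.4094,-.2876,.19,182.4);o=bot.get_obs();print(o['ft_force'],o['grip_width'],o['grasp_force'])"
```

```text
d [ 0.3879 -0.7468  0.0211] head -178.18 yaw -0.0128 q6 -8.4 p [ 0.5186 -0.06    0.1966] t 19.75
[-0.44053475  0.33881914 -0.19734663] 0.0610992905551774 65.18880486488342
```

>>> jog_arm:
  deltas:
    - {"delta_pos": [0.05, -0.09, 0], "yaw": 0, "fingers": 0}
    - {"delta_pos": [0.1, -0.19, 0], "yaw": 0, "fingers": 0}
    - {"delta_pos": [0.15, -0.29, 0], "yaw": 0, "fingers": 0}
    - {"delta_pos": [0.2, -0.39, 0], "yaw": 0, "fingers": 0}
    - {"delta_pos": [0.25, -0.49, 0], "yaw": 0, "fingers": 0}
    - {"delta_pos": [0.3, -0.59, 0], "yaw": 0, "fingers": 0}
    - {"delta_pos": [0.35, -0.68, 0], "yaw": 0, "fingers": 0}
    - {"delta_pos": [0.388, -0.747, 0], "yaw": -0.013, "fingers": 0}
    - {"delta_pos": [0.388, -0.747, 0], "yaw": -0.013, "fingers": 0}
    - {"delta_pos": [0.388, -0.747, 0], "yaw": -0.013, "fingers": 0}
    - {"delta_pos": [0.388, -0.747, 0], "yaw": -0.013, "fingers": 0}

```text
clock: 20.85
eef_pos: [0.4083, -0.2866, 0.1945]
tool_rot: [-0.021, 1.0, 0.001, -0.001]
ft_force: [-0.7, 0.7, 0.5]
grip_width: 0.0606
grasp_force: 65.3
```

```bash
python3 -c "
from m import *
go(.4094,-.2876,.042,182.4);o=bot.get_obs();print(o['ft_force'],o['grip_width'],o['grasp_force'])
c=cam('wrist');save(c,'w4.png');c=cam('scene');cv2.imwrite('pics/s3.png',cv2.resize(c['image'][80:260,150:350,::-1],None,fx=3,fy=3))"
```

```text
d [-0.0039 -0.004   0.5084] head -177.55 yaw 0.0011 q6 -37.5 p [ 0.4083 -0.2866  0.1945] t 20.85
[-0.70500253  0.65337019  0.5278527 ] 0.060609038887230855 65.27159571647644
```

View pics/w4.png

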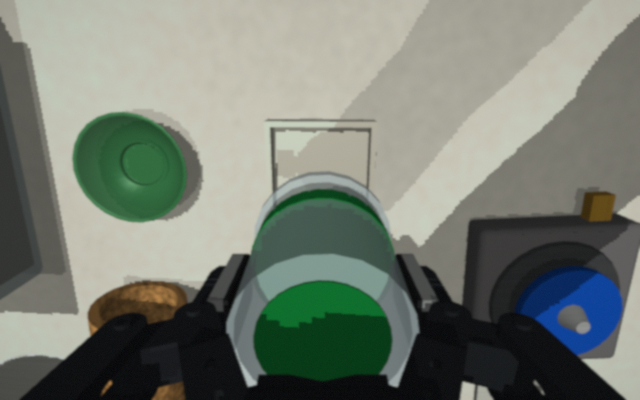

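The cup is over the end pocket, whose near edge is at (321,122) and is centred under the cup.

>>> jog_arm:
  deltas:
    - {"delta_pos": [-0.004, -0.004, 0.1], "yaw": 0, "fingers": 0}
    - {"delta_pos": [-0.004, -0.004, 0.2], "yaw": 0, "fingers": 0}
    - {"delta_pos": [-0.004, -0.004, 0.3], "yaw": 0, "fingers": 0}
    - {"delta_pos": [-0.004, -0.004, 0.38], "yaw": 0, "fingers": 0}
    - {"delta_pos": [-0.004, -0.004, 0.43], "yaw": 0, "fingers": 0}
    - {"delta_pos": [-0.004, -0.004, 0.46], "yaw": 0, "fingers": 0}
    - {"delta_pos": [-0.004, -0.004, 0.48], "yaw": 0, "fingers": 0}
    - {"delta_pos": [-0.004, -0.004, 0.5], "yaw": 0, "fingers": 0}
    - {"delta_pos": [-0.004, -0.004, 0.505], "yaw": 0, "fingers": 0}
    - {"delta_pos": [-0.004, -0.004, 0.505], "yaw": 0, "fingers": 0}

```text
clock: 21.95
eef_pos: [0.4099, -0.2888, 0.0441]
tool_rot: [-0.021, 1.0, -0.0, 0.0]
ft_force: [-0.2, -0.3, -0.1]
grip_width: 0.061
grasp_force: 65.3
```

```bash
python3 -c "
from m import *
go(.4094,-.2876,.042,182.4);o=bot.get_obs();print(o['ft_force'],o['grip_width'],o['grasp_force'])"
```

```text
d [0.0016 0.0041 0.007 ] head -177.58 yaw 0.0004 q6 -37.6 p [ 0.4099 -0.2888  0.0441] t 21.95
[-0.19394464 -0.30336234 -0.05864707] 0.06096832756524025 65.26862025260925
```

>>> jog_arm:
  deltas:
    - {"delta_pos": [0, 0.003, 0.008], "yaw": 0, "fingers": 0}
    - {"delta_pos": [0, 0.003, 0.008], "yaw": 0, "fingers": 0}
    - {"delta_pos": [0, 0.003, 0.008], "yaw": 0, "fingers": 1}
    - {"delta_pos": [0, 0.003, 0.008], "yaw": 0, "fingers": 1}
    - {"delta_pos": [0, 0.003, 0.008], "yaw": 0, "fingers": 1}
    - {"delta_pos": [0, 0.003, 0.008], "yaw": 0, "fingers": 1}
    - {"delta_pos": [0, 0.003, 0.008], "yaw": 0, "fingers": 1}
    - {"delta_pos": [0, 0.003, -0.12], "yaw": 0, "fingers": 1}
    - {"delta_pos": [0, 0.003, -0.26], "yaw": 0, "fingers": 1}
    - {"delta_pos": [0, 0.003, -0.4], "yaw": 0, "fingers": 1}
    - {"delta_pos": [0, 0.003, -0.55], "yaw": 0, "fingers": 1}
    - {"delta_pos": [0, 0.003, -0.7], "yaw": 0, "fingers": 1}

```text
clock: 23.15
eef_pos: [0.4092, -0.2875, 0.2555]
tool_rot: [-0.021, 1.0, 0.0, -0.0]
ft_force: [1.8, -0.9, -0.8]
grip_width: 0.0855
grasp_force: 0.0
```

```bash
python3 cup.py .4095 -.2876
python3 - <<'E'
from m import *
c=cam('top');save(c,'t3.png'); W=cloud(c).reshape(-1,3)
S=W[(abs(W[:,2]-.085)<.004)&(W[:,0]>.40)&(W[:,0]<.62)&(W[:,1]>.28)&(W[:,1]<.45)]; print(len(S),cv2.minEnclosingCircle(S[:,:2].astype(np.float32)))
print(disc(c,(190,260,195,250),22,35,.085))
print(disc(c,(165,200,215,260),5,18,.085))
go(.5,.393,.25,130)
E
```

```text
151 ((0.4111151397228241, -0.28805434703826904), 0.03076835721731186)
258 ((0.5196323394775391, 0.36693722009658813), 0.03084130585193634)
(array([0.51932191, 0.36680078, 0.085     ]), (222.1, 215.7), 132.5, 6.988944053649902)
(array([0.45776086, 0.48670803, 0.085     ]), (183.1, 235.3), 462.0, 14.230623245239258)
d [-0.3866  2.2621  0.0218] head -177.59 yaw 1.1648 q6 -37.5 p [ 0.4126 -0.2898  0.2608] t 23.25
```

View pics/t3.png

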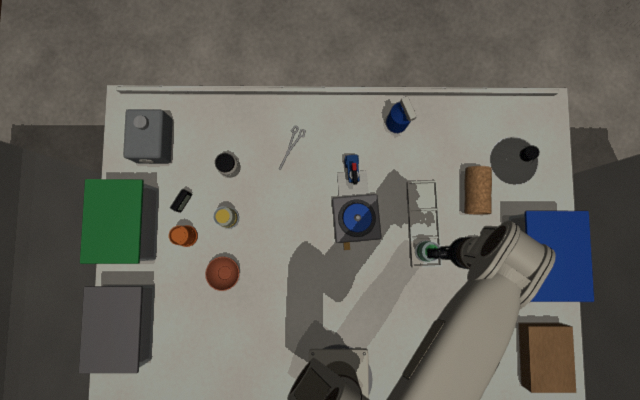

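The top view shows green standing in the lower pocket at (427,250) and yellow now at (223,216), clear of the orange decoy at (183,235).

>>> jog_arm:
  deltas:
    - {"delta_pos": [-0.15, 1, 0], "yaw": 0, "fingers": 1}
    - {"delta_pos": [-0.15, 1, 0], "yaw": 0, "fingers": 1}
    - {"delta_pos": [-0.15, 1, 0], "yaw": 0, "fingers": 1}
    - {"delta_pos": [-0.15, 1, 0], "yaw": 0, "fingers": 1}
    - {"delta_pos": [-0.15, 1, 0], "yaw": 0, "fingers": 1}
    - {"delta_pos": [-0.15, 1, 0], "yaw": 0, "fingers": 1}
    - {"delta_pos": [-0.15, 1, 0], "yaw": 0, "fingers": 1}

```text
clock: 23.95
eef_pos: [0.4417, 0.0189, 0.2531]
tool_rot: [-0.025, 1.0, 0.001, -0.0]
ft_force: [-0.2, -1.2, -0.4]
grip_width: 0.0851
grasp_force: 0.0
```

>>> jog_arm:
  deltas:
    - {"delta_pos": [-0.15, 1, 0], "yaw": 0, "fingers": 1}
    - {"delta_pos": [-0.15, 1, 0], "yaw": 0, "fingers": 1}
    - {"delta_pos": [-0.15, 1, 0], "yaw": 0, "fingers": 1}
    - {"delta_pos": [-0.15, 1, 0], "yaw": 0, "fingers": 1}
    - {"delta_pos": [-0.15, 1, 0], "yaw": 0, "fingers": 1}
    - {"delta_pos": [-0.15, 1, 0], "yaw": 0, "fingers": 1}
    - {"delta_pos": [-0.15, 1, 0], "yaw": 0, "fingers": 1}
    - {"delta_pos": [-0.15, 1, 0], "yaw": 0, "fingers": 1}
    - {"delta_pos": [-0.15, 1, 0], "yaw": 0, "fingers": 1}

```text
clock: 24.85
eef_pos: [0.4742, 0.314, 0.2532]
tool_rot: [-0.02, 1.0, -0.001, -0.001]
ft_force: [-0.4, -0.2, 0.3]
grip_width: 0.0856
grasp_force: 0.0
```

```bash
python3 cup.py .5195 .3668; python3 -c "
from m import *
go(.5195,.3668,.25,182.4)"
```

```text
3261 ((0.5202692151069641, 0.36754465103149414), 0.03113219141960144)
d [-0.1575  0.1709  0.0118] head -177.7 yaw -0.0022 q6 31.2 p [0.4744 0.3137 0.2536] t 24.9
```

>>> jog_arm:
  deltas:
    - {"delta_pos": [-0.16, 0.172, 0], "yaw": 0, "fingers": 1}
    - {"delta_pos": [-0.16, 0.172, 0.05], "yaw": 0, "fingers": 1}
    - {"delta_pos": [-0.16, 0.172, 0.2], "yaw": 0, "fingers": 1}
    - {"delta_pos": [-0.16, 0.172, 0.35], "yaw": 0, "fingers": 1}
    - {"delta_pos": [-0.16, 0.172, 0.5], "yaw": 0, "fingers": 1}
    - {"delta_pos": [-0.16, 0.172, 0.65], "yaw": 0, "fingers": 1}
    - {"delta_pos": [-0.16, 0.172, 0.725], "yaw": 0, "fingers": 1}
    - {"delta_pos": [-0.16, 0.172, 0.725], "yaw": 0, "fingers": 0}
    - {"delta_pos": [-0.16, 0.172, 0.725], "yaw": 0, "fingers": 0}
    - {"delta_pos": [-0.16, 0.172, 0.725], "yaw": 0, "fingers": 0}
    - {"delta_pos": [-0.16, 0.172, 0.725], "yaw": 0, "fingers": 0}
    - {"delta_pos": [-0.16, 0.172, 0.725], "yaw": 0, "fingers": 0}

```text
clock: 26.1
eef_pos: [0.5211, 0.3697, 0.0382]
tool_rot: [-0.021, 1.0, 0.001, 0.001]
ft_force: [0.4, 0.8, 0.0]
grip_width: 0.0608
grasp_force: 64.8
```

>>> jog_arm:
  deltas:
    - {"delta_pos": [0, 0, 0], "yaw": 0, "fingers": 0}
    - {"delta_pos": [0, 0, -0.08], "yaw": 0, "fingers": 0}
    - {"delta_pos": [0, 0, -0.2], "yaw": 0, "fingers": 0}
    - {"delta_pos": [0, 0, -0.32], "yaw": 0, "fingers": 0}
    - {"delta_pos": [0, 0, -0.44], "yaw": 0, "fingers": 0}
    - {"delta_pos": [0, 0, -0.54], "yaw": 0, "fingers": 0}
    - {"delta_pos": [0, 0, -0.54], "yaw": 0, "fingers": 0}

```text
clock: 26.8
eef_pos: [0.5224, 0.3709, 0.2047]
tool_rot: [-0.021, 1.0, 0.003, 0.005]
ft_force: [1.4, 0.3, 0.2]
grip_width: 0.0611
grasp_force: 65.1
```

```bash
python3 -c "
from m import *
go(.5173,-.0594,.2,182)
c=cam('wrist');save(c,'w5.png')"
```

```text
d [ 0.0779 -1.4325  0.0064] head -177.57 yaw 0.0095 q6 32.9 p [0.5224 0.3709 0.2047] t 26.8
```

View pics/w5.png

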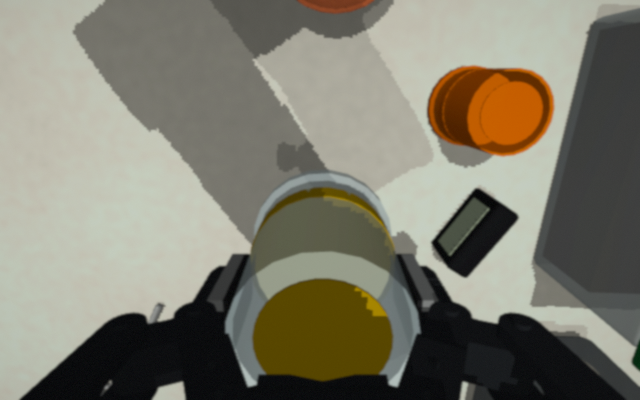

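The yellow cup is held upright, disc at (322,332), and the orange decoy at (490,110) is undisturbed.

>>> jog_arm:
  deltas:
    - {"delta_pos": [0, -0.08, 0], "yaw": 0, "fingers": 0}
    - {"delta_pos": [0.01, -0.2, 0], "yaw": 0, "fingers": 0}
    - {"delta_pos": [0.01, -0.32, 0], "yaw": 0, "fingers": 0}
    - {"delta_pos": [0.02, -0.44, 0], "yaw": 0, "fingers": 0}
    - {"delta_pos": [0.02, -0.56, 0], "yaw": 0, "fingers": 0}
    - {"delta_pos": [0.03, -0.68, 0], "yaw": 0, "fingers": 0}
    - {"delta_pos": [0.04, -0.8, 0], "yaw": 0, "fingers": 0}
    - {"delta_pos": [0.04, -0.9, 0], "yaw": 0, "fingers": 0}

```text
clock: 27.65
eef_pos: [0.5179, 0.0968, 0.1967]
tool_rot: [-0.021, 1.0, -0.0, -0.002]
ft_force: [0.3, -0.1, -1.1]
grip_width: 0.061
grasp_force: 65.1
```

>>> jog_arm:
  deltas:
    - {"delta_pos": [0.01, -0.1, 0], "yaw": 0, "fingers": 0}
    - {"delta_pos": [0.02, -0.22, 0], "yaw": 0, "fingers": 0}
    - {"delta_pos": [0.03, -0.34, 0], "yaw": 0, "fingers": 0}
    - {"delta_pos": [0.03, -0.44, 0], "yaw": 0, "fingers": 0}
    - {"delta_pos": [0.035, -0.52, 0], "yaw": 0, "fingers": 0}
    - {"delta_pos": [0.035, -0.52, 0], "yaw": 0, "fingers": 0}
    - {"delta_pos": [0.035, -0.52, 0], "yaw": 0, "fingers": 0}

```text
clock: 28.35
eef_pos: [0.5146, -0.0577, 0.197]
tool_rot: [-0.02, 1.0, 0.0, -0.001]
ft_force: [-0.0, 0.2, -0.6]
grip_width: 0.0612
grasp_force: 65.2
```

```bash
python3 -c "
from m import *
go(.5173,-.0594,.082,182)"
```

```text
d [-0.0096 -0.0065  0.3834] head -177.66 yaw 0.0075 q6 -8.7 p [ 0.5146 -0.0577  0.197 ] t 28.35
```

>>> jog_arm:
  deltas:
    - {"delta_pos": [-0.009, -0.006, 0.1], "yaw": 0, "fingers": 0}
    - {"delta_pos": [-0.009, -0.006, 0.2], "yaw": 0, "fingers": 0}
    - {"delta_pos": [-0.009, -0.006, 0.27], "yaw": 0, "fingers": 0}
    - {"delta_pos": [-0.009, -0.006, 0.3], "yaw": 0, "fingers": 0}
    - {"delta_pos": [-0.009, -0.006, 0.32], "yaw": 0, "fingers": 0}
    - {"delta_pos": [-0.009, -0.006, 0.34], "yaw": 0, "fingers": 0}
    - {"delta_pos": [-0.009, -0.006, 0.355], "yaw": 0, "fingers": 0}
    - {"delta_pos": [-0.009, -0.006, 0.37], "yaw": 0, "fingers": 0}
    - {"delta_pos": [-0.009, -0.006, 0.385], "yaw": 0, "fingers": 0}
    - {"delta_pos": [-0.009, -0.006, 0.387], "yaw": 0, "fingers": 0}

```text
clock: 29.35
eef_pos: [0.5191, -0.0586, 0.0866]
tool_rot: [-0.021, 1.0, 0.0, 0.002]
ft_force: [-9.5, 3.8, 27.7]
grip_width: 0.0607
grasp_force: 67.1
```

>>> jog_arm:
  deltas:
    - {"delta_pos": [0, 0, 0], "yaw": 0, "fingers": 0}
    - {"delta_pos": [0, 0, 0], "yaw": 0, "fingers": 0}
    - {"delta_pos": [0, 0, 0], "yaw": 0, "fingers": 0}
    - {"delta_pos": [0, 0, 0], "yaw": 0, "fingers": 0}
    - {"delta_pos": [0, 0, 0], "yaw": 0, "fingers": 0}
    - {"delta_pos": [0, 0, 0], "yaw": 0, "fingers": 0}
    - {"delta_pos": [0, 0, 0], "yaw": 0, "fingers": 0}
    - {"delta_pos": [0, 0, 0], "yaw": 0, "fingers": 0}
    - {"delta_pos": [0, 0, 0], "yaw": 0, "fingers": 0}
    - {"delta_pos": [0, 0, 0], "yaw": 0, "fingers": 0}
    - {"delta_pos": [0, 0, 0], "yaw": 0, "fingers": 0}
    - {"delta_pos": [0, 0, 0], "yaw": 0, "fingers": 0}

```text
clock: 30.55
eef_pos: [0.5191, -0.0585, 0.0867]
tool_rot: [-0.021, 1.0, 0.0, 0.002]
ft_force: [-8.6, 2.1, 22.4]
grip_width: 0.0612
grasp_force: 67.2
```

>>> jog_arm:
  deltas:
    - {"delta_pos": [0, 0, 0], "yaw": 0, "fingers": 0}
    - {"delta_pos": [0, 0, 0], "yaw": 0, "fingers": 0}
    - {"delta_pos": [0, 0, 0], "yaw": 0, "fingers": 0}
    - {"delta_pos": [0, 0, 0], "yaw": 0, "fingers": 0}
    - {"delta_pos": [0, 0, 0], "yaw": 0, "fingers": 0}
    - {"delta_pos": [0, 0, 0], "yaw": 0, "fingers": 0}
    - {"delta_pos": [0, 0, 0], "yaw": 0, "fingers": 0}
    - {"delta_pos": [0, 0, 0], "yaw": 0, "fingers": 0}
    - {"delta_pos": [0, 0, 0], "yaw": 0, "fingers": 0}
    - {"delta_pos": [0, 0, 0], "yaw": 0, "fingers": 0}
    - {"delta_pos": [0, 0, 0], "yaw": 0, "fingers": 0}
    - {"delta_pos": [0, 0, 0], "yaw": 0, "fingers": 0}

```text
clock: 31.75
eef_pos: [0.5191, -0.0585, 0.0867]
tool_rot: [-0.021, 1.0, 0.0, 0.002]
ft_force: [-8.8, 3.9, 23.3]
grip_width: 0.0614
grasp_force: 67.2
```

>>> jog_arm:
  deltas:
    - {"delta_pos": [0, 0, 0], "yaw": 0, "fingers": 0}
    - {"delta_pos": [0, 0, 0], "yaw": 0, "fingers": 0}
    - {"delta_pos": [0, 0, 0], "yaw": 0, "fingers": 0}
    - {"delta_pos": [0, 0, 0], "yaw": 0, "fingers": 0}
    - {"delta_pos": [0, 0, 0], "yaw": 0, "fingers": 0}
    - {"delta_pos": [0, 0, 0], "yaw": 0, "fingers": 0}
    - {"delta_pos": [0, 0, 0], "yaw": 0, "fingers": 0}
    - {"delta_pos": [0, 0, 0], "yaw": 0, "fingers": 0}
    - {"delta_pos": [0, 0, 0], "yaw": 0, "fingers": 0}
    - {"delta_pos": [0, 0, 0], "yaw": 0, "fingers": 0}
    - {"delta_pos": [0, 0, 0], "yaw": 0, "fingers": 0}
    - {"delta_pos": [0, 0, 0], "yaw": 0, "fingers": 0}

```text
clock: 32.95
eef_pos: [0.5191, -0.0586, 0.0867]
tool_rot: [-0.021, 1.0, 0.0, 0.002]
ft_force: [-8.6, 2.9, 24.1]
grip_width: 0.0611
grasp_force: 67.2
```

>>> jog_arm:
  deltas:
    - {"delta_pos": [0, 0, -0.06], "yaw": 0, "fingers": 0}
    - {"delta_pos": [0, 0, -0.16], "yaw": 0, "fingers": 0}
    - {"delta_pos": [0, 0, -0.28], "yaw": 0, "fingers": 0}
    - {"delta_pos": [0, 0, -0.38], "yaw": 0, "fingers": 0}
    - {"delta_pos": [0, 0, -0.38], "yaw": 0, "fingers": 0}
    - {"delta_pos": [0, 0, -0.38], "yaw": 0, "fingers": 0}

```text
clock: 33.55
eef_pos: [0.5193, -0.0593, 0.1974]
tool_rot: [-0.021, 1.0, -0.0, 0.002]
ft_force: [-1.4, 0.5, -1.1]
grip_width: 0.0606
grasp_force: 65.3
```

```bash
python3 -c "
from m import *
go(.5952,-.2798,.19,182.4)"
```

```text
d [-0.222  -0.7448  0.0261] head -177.59 yaw 0.0002 q6 -8.9 p [ 0.5193 -0.0593  0.1974] t 33.55
```

>>> jog_arm:
  deltas:
    - {"delta_pos": [-0.03, -0.09, 0], "yaw": 0, "fingers": 0}
    - {"delta_pos": [-0.06, -0.19, 0], "yaw": 0, "fingers": 0}
    - {"delta_pos": [-0.09, -0.29, 0], "yaw": 0, "fingers": 0}
    - {"delta_pos": [-0.12, -0.39, 0], "yaw": 0, "fingers": 0}
    - {"delta_pos": [-0.15, -0.49, 0], "yaw": 0, "fingers": 0}
    - {"delta_pos": [-0.18, -0.59, 0], "yaw": 0, "fingers": 0}
    - {"delta_pos": [-0.2, -0.68, 0], "yaw": 0, "fingers": 0}
    - {"delta_pos": [-0.222, -0.745, 0], "yaw": 0, "fingers": 0}
    - {"delta_pos": [-0.222, -0.745, 0], "yaw": 0, "fingers": 0}
    - {"delta_pos": [-0.222, -0.745, 0], "yaw": 0, "fingers": 0}
    - {"delta_pos": [-0.222, -0.745, 0], "yaw": 0, "fingers": 0}

```text
clock: 34.65
eef_pos: [0.5936, -0.2786, 0.1952]
tool_rot: [-0.021, 1.0, 0.001, -0.001]
ft_force: [0.1, 0.4, 0.0]
grip_width: 0.061
grasp_force: 65.3
```

```bash
python3 -c "
from m import *
go(.5952,-.2798,.042,182.4)
c=cam('wrist');save(c,'w6.png')"
```

```text
d [-0.006  -0.0047  0.5108] head -177.54 yaw 0.0012 q6 -27.6 p [ 0.5936 -0.2786  0.1952] t 34.65
```

View pics/w6.png

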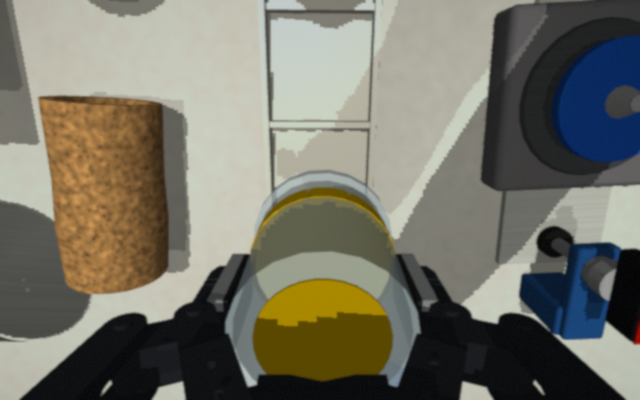

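The yellow cup is over the far pocket, with the divider at (320,125) and the middle pocket free at (320,65).

>>> jog_arm:
  deltas:
    - {"delta_pos": [-0.006, -0.002, 0.1], "yaw": 0, "fingers": 0}
    - {"delta_pos": [-0.006, -0.002, 0.2], "yaw": 0, "fingers": 0}
    - {"delta_pos": [-0.006, -0.002, 0.3], "yaw": 0, "fingers": 0}
    - {"delta_pos": [-0.006, -0.002, 0.38], "yaw": 0, "fingers": 0}
    - {"delta_pos": [-0.006, -0.002, 0.43], "yaw": 0, "fingers": 0}
    - {"delta_pos": [-0.006, -0.002, 0.46], "yaw": 0, "fingers": 0}
    - {"delta_pos": [-0.006, -0.002, 0.48], "yaw": 0, "fingers": 0}
    - {"delta_pos": [-0.006, -0.002, 0.5], "yaw": 0, "fingers": 0}
    - {"delta_pos": [-0.006, -0.002, 0.512], "yaw": 0, "fingers": 0}
    - {"delta_pos": [-0.006, -0.002, 0.512], "yaw": 0, "fingers": 0}
    - {"delta_pos": [-0.006, -0.002, 0.512], "yaw": 0, "fingers": 0}

```text
clock: 35.8
eef_pos: [0.5964, -0.2804, 0.0432]
tool_rot: [-0.021, 1.0, -0.0, 0.0]
ft_force: [0.8, 0.2, -0.8]
grip_width: 0.0607
grasp_force: 65.3
```

```bash
python3 -c "
from m import *
go(.5952,-.2798,.042,182.4);print(bot.get_obs()['ft_force'])"
```

```text
d [0.0038 0.0022 0.004 ] head -177.59 yaw 0.0002 q6 -27.6 p [ 0.5964 -0.2804  0.0432] t 35.8
[ 0.82584321  0.19285286 -0.77777058]
```

>>> jog_arm:
  deltas:
    - {"delta_pos": [0.003, 0.002, 0.006], "yaw": 0, "fingers": 0}
    - {"delta_pos": [0.003, 0.002, 0.006], "yaw": 0, "fingers": 0}
    - {"delta_pos": [0.003, 0.002, 0.006], "yaw": 0, "fingers": 1}
    - {"delta_pos": [0.003, 0.002, 0.006], "yaw": 0, "fingers": 1}
    - {"delta_pos": [0.003, 0.002, 0.006], "yaw": 0, "fingers": 1}
    - {"delta_pos": [0.003, 0.002, 0.006], "yaw": 0, "fingers": 1}
    - {"delta_pos": [0.003, 0.002, 0.006], "yaw": 0, "fingers": 1}
    - {"delta_pos": [0.003, 0.002, -0.12], "yaw": 0, "fingers": 1}
    - {"delta_pos": [0.003, 0.002, -0.26], "yaw": 0, "fingers": 1}
    - {"delta_pos": [0.003, 0.002, -0.4], "yaw": 0, "fingers": 1}
    - {"delta_pos": [0.003, 0.002, -0.55], "yaw": 0, "fingers": 1}
    - {"delta_pos": [0.003, 0.002, -0.7], "yaw": 0, "fingers": 1}

```text
clock: 37.0
eef_pos: [0.5948, -0.2795, 0.2544]
tool_rot: [-0.021, 1.0, 0.0, -0.0]
ft_force: [1.4, -0.6, -0.6]
grip_width: 0.0852
grasp_force: 0.0
```

>>> jog_arm:
  deltas:
    - {"delta_pos": [0.3, 1, 0], "yaw": 0, "fingers": 1}
    - {"delta_pos": [0.3, 1, 0], "yaw": 0, "fingers": 1}
    - {"delta_pos": [0.3, 1, 0], "yaw": 0, "fingers": 1}
    - {"delta_pos": [0.3, 1, 0], "yaw": 0, "fingers": 1}
    - {"delta_pos": [0.3, 1, 0], "yaw": 0, "fingers": 1}
    - {"delta_pos": [0.3, 1, 0], "yaw": 0, "fingers": 1}
    - {"delta_pos": [0.3, 1, 0], "yaw": 0, "fingers": 1}
    - {"delta_pos": [0.3, 1, 0], "yaw": 0, "fingers": 1}

```text
clock: 37.8
eef_pos: [0.492, 0.018, 0.2531]
tool_rot: [-0.023, 1.0, -0.0, 0.0]
ft_force: [-0.7, -0.7, 0.5]
grip_width: 0.0852
grasp_force: 0.0
```

```bash
python3 -c "
from m import *
c=cam('top');save(c,'t4.png');W=cloud(c).reshape(-1,3)
for x,y in((.409,-.2876),(.595,-.28)):
    S=W[(abs(W[:,2]-.090)<.005)&(np.hypot(W[:,0]-x,W[:,1]-y)<.06)];print(len(S),S[:,2].mean(),cv2.minEnclosingCircle(S[:,:2].astype(np.float32)))
S=W[(W[:,2]>.04)&(W[:,2]<.08)&(np.hypot(W[:,0]-.517,W[:,1]+.06)<.035)];print('plate z',np.median(S[:,2]))
S=W[(W[:,2]>.11)&(np.hypot(W[:,0]-.652,W[:,1]+.047)<.045)];print(cv2.minAreaRect(S[:,:2].astype(np.float32)))"
```

```text
289 0.09003021088236782 ((0.4117710590362549, -0.2880130112171173), 0.031078893691301346)
270 0.09002390005444316 ((0.5955256223678589, -0.27957645058631897), 0.031002063304185867)
plate z 0.061575358402213703
((0.6521795392036438, -0.047063227742910385), (0.05936769023537636, 0.01390246581286192), 5.648343086242676)
```

View pics/t4.png

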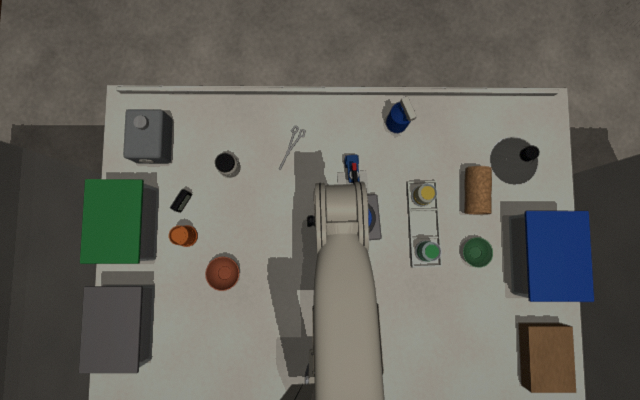

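Both cups stand in their pockets with tops at 0.090, the plate is up, and the knob still points along +x. No red cup shows in any view.

```bash
python3 -c "
from workcell import bot
print(bot.job_done())"
```

```text
the job is handed in; nothing more can be done
None
```

The job is handed in: the clamp is set a quarter turn past touch, and the green then yellow cups were each held fully down for over 3 s and stand mouth down in the rack's end pockets; no red cup was present, and the judge returned no verdict.

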